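# Square the tube block on the shaker and lock it

## Robot

A 6-joint arm with a two-finger parallel gripper is mounted at the origin on a cart in front of the work surface, level with it; the furniture and walls round the work are solid. World frame = base frame: x ahead of the robot, y to its left, z up, the work surface at z = 0. Lengths are in m, angles in rad, forces in N, time in s.
With the tool pointing down it reaches from about 0.35 to 0.775 m from the base axis. Payload 5.5 kg.
Tool frame: the origin (TCP) lies on the centre line of the jaws, within the pads' length; the fingertips stand 11 mm ahead of it and the grasp point (between the pads) lies 8 mm behind it; z points along the fingers, y is the line along which they close (so a half turn about z gives the same grasp; the last joint's range is limited). The gripper opens to 85 mm and grips with 20 to 120 N. Pads are 22 mm wide; open, the fingers measure 114 mm over their backs; the gripper's body (76 mm by 85 mm) begins 54 mm behind the grasp point. The pads swing forward as they close: fully open they stand 13 mm farther back than shut.
Start: joints at [0.979, 0.313, 0.046, 1.304, 0, 1.431], TCP at [0.251, 0.517, 0.242] pointing down, gripper open.
Joint ranges: [-2.76, 2.76], [-0.86, 1.69], [-1.03, 1.26], [-2.2, 2.34], [-1.47, 1.5], [-3.14, 3.14]. Speed limits (rad/s): [2.57, 2.57, 3.14, 3.14, 3.14, 3.14].

## Interface

Orientations are given as a unit quaternion [w, x, y, z].
In Python, from workcell import get_state, eyes, env gives the robot as it stands.
- The arm moves only by the shell command python3 -m inch 'ROWS' [OPENING] [FORCE]. ROWS is JSON, one flat list of numbers, 4 for each row, row after row: the shift along the tool's x, y, z in cm, then the turn about the tool's z in rad. A call has exactly 5 rows; each row shifts and turns the commanded pose from where the row before left it, along the tool's axes as they then stand; what a row does not reach is not made up. A row lasts 1/12 s, in which the tool goes at most 41.7 mm and 7.16 degrees, less where a joint would pass 70% of its speed; a pose out of reach is approached as far as the arm can. A call is refused whole if a number of a shift passes 4.17 or a number of a turn 0.125, either way. A call with a gripper value outside its range is refused whole. OPENING is the opening, from -1 (shut) to 1 (fully open), set as the call begins (- or left out, the last holds). The fingers move at their own pace and stop on an object; FORCE is the grip in N (left out, the last holds). Time passes only in rows, so rows that do not move let the fingers close, or fill a call up. It gives the time, the measured TCP pose, the force, the opening and the grip force at its end, in the units of the state.
- get_state(): the state, without advancing time (a new reading comes with each control period).
- eyes.read_camera(name): name is "side" or "top" or "wrist"; returns the picture (384x512x3 uint8, red, green, blue); there is no depth.
- eyes.camera_info(name): a dict with "fovy" (degrees; the focal length in pixels is half the picture's height over the tangent of half this angle, whatever the lens; pixels are square), "cx", "cy" (the principal point, pixels), "xyz" and "orientation" of the camera in the world. Camera axes: x right, y down, z forward; pixel columns grow to the right and rows downward; lengths in m; the calibration is good to about 2 mm. A picture is of the moment at which its call begins: read the wrist's pose just before it. camera_info takes no time and is no camera call; for the wrist camera it gives the pose at the moment of the call.
- env.hand_in(): hands the job in; it is judged then, once.
The state is a dict: "clock": time; "joint_pos": joint angles; "qvel": joint speeds; "tau": joint torques, N m; "tcp_pos": TCP position; "orientation": TCP orientation; "wrist_force": force on the tool from outside, world axes, zero at the start; "ft_torque": the same for the moment, N m; "finger_gap": finger opening in m; "grip_force": force on a finger pad.
Only numpy, scipy, OpenCV 4.12 (cv2) and the standard library are available. Lean on these libraries where they do the work, as an engineer would, in place of code of your own. Each camera call takes 0.05 s, during which the arm holds its last target. There are 200 camera calls.

## Task

The tube block lies askew on the shaker's platform. Push it near its near left corner so that its far right corner comes to bear on the right-hand back peg, turn it about that peg until its back edge sits flush and firmly against both back pegs, then slide it along them to the right, firmly up against the end peg, always pushing gently and never lifting it. Only when it is home, swing the red clamp fully in so that its roller holds the block, let go, and leave the flask, the tube and the beaker beside the shaker alone.

Things in the scene. Friction and masses are not known exactly. Their poses are not given: they have to be found in the camera images.
- shaker: White orbital shaker, 200 x 194 mm, fixed to the table, control panel on its -x (near) side. Origin: centre of its underside, on the table. x points away from the panel, y to the left seen from the panel, z up. Its platform carries a black non-slip mat whose top lies 80 mm above the table and spans x -90 to +78 mm, y -89 to +89 mm.
- nest (a point): The block's home on the mat: a point on the mat's top, at x +15 mm, y -8 mm, z 80 mm in the shaker's frame, with the shaker's axes. When home, the block's frame coincides with this one.
- peg_left: Left-hand back peg: fixed white upright peg, 10 mm in diameter, 14 mm tall, at x +48 mm, y +57 mm in the nest's frame. Origin: centre of its foot, on the mat. A push that ends close to this peg can swing the block's right end off its own peg by a few mm; pressing the near edge once more between the two pegs seats both.
- peg_right: Right-hand back peg: the same, at x +48, y -36 mm in the nest's frame; at the start the block's far right corner is 1 to 11 mm short of it. Pegs and fingertips grip the block (friction about 0.6): once it bears on this peg a straight push jams, while a push along the arc about the peg turns it easily (1 to 5 N) and carries it 5 to 20 mm to the left.
- peg_end: End peg: the same, at x 0, y -69 mm in the nest's frame; it stops the block's right-hand end.
- block: Loose aluminium block with 24 holes and coloured tube caps, 86 (x) x 128 (y) x 22 mm, 0.34 to 0.59 kg, on four 1.5 mm corner feet. Origin: centre of its underside; x across it (away from the panel), y along it to the left, z up. Starts 16 to 20 mm short of home in x, 0 to 5 mm left, turned 0.22 to 0.30 rad counter-clockwise from above. 2 to 5 N slide it. Pose not reported while fingers press on it.
- block_corner (a point): The block's near left corner, at half height (x -43, y +64, z +11 mm in the block's frame). Gently means never more than 18 N on the block (tubes would pop out); firmly home means pressed on the peg with at least 3 N. Pushed ahead on the near edge 30 mm left of the middle, the block turns as it goes, and its edge at the right-hand peg advances about 0.6 times as fast as the pushed place.
- clamp_lever (a joint): Angle (rad) of the red swing clamp, hinged about a vertical axis at the platform's near side. 0: fully in, against its stop, arm along the shaker's +x, roller on the block's near edge. Grows as the arm swings out clockwise from above; at 1.57 it points to -y (right); starts at 1.6 to 2.15. Stays where left. 3 N at the knob move it, a few N more in the last 0.4 rad (sprung roller, 3 mm travel).
- clamp_knob (a point): Centre of the top of the clamp's black knob: an upright cylinder 15 mm in diameter and 22 mm tall, 23 mm from the hinge axis on the arm. This top lies 46 mm above the mat. The arm below it is 13 mm wide and reaches 48 mm from the hinge, up to 14 mm above the mat. x points along the arm.
- clamp_hinge (a point): A point on the clamp's hinge axis, 9 mm above the mat, at x -88 mm, y -15 mm in the nest's frame; the steel boss there is 18 mm in diameter and reaches 15 mm above the mat.
- flask: Glass conical flask, 79 mm wide, 137 mm tall, standing left of the shaker; leave it alone. Origin: centre of its underside.
- tube_back: Screw-cap tube with a blue cap, 35 mm in diameter, 117 mm tall, standing left of the shaker; leave it alone. Origin: centre of its underside.
- beaker_a: Clear three-cornered beaker, 102 mm wide, 103 mm tall, standing left of the shaker; leave it alone. Origin: centre of its underside.
Things that resemble listed ones, but are neither listed nor needed, are in the scene too. What is shaped like the block but purple is not meant.

How it is judged:
On the way, in this order (a step that is already met when the one before it is completed fails the run):
1. the block's far right corner bears on the right-hand back peg while the block is still askew (contact force between block and peg_right above 0.5 N and angle between the y axis of block and the y axis of shaker, either way round above 0.06 rad), for 0.1 s.
2. the block is turned square and its back edge pressed home, flush with both back pegs (angle between the y axis of block and the y axis of shaker, either way round below 0.02 rad and x of block in the frame of nest between -0.0018 and 0.0018 m and contact force between block and peg_left above 3 N), for 0.1 s.
3. the block, still flush with both back pegs, is pressed against the end peg (angle between the y axis of block and the y axis of shaker, either way round below 0.02 rad and x of block in the frame of nest between -0.0018 and 0.0018 m and y of block in the frame of nest between -0.002 and 0.002 m and contact force between block and peg_end above 3 N), for 0.1 s.
At the end, for the whole second after the job is handed in: The block lies still at home: square to the shaker within 0.02 rad, within 1.8 mm of flush with the back pegs and within 2 mm of the end peg, and the clamp is fully in (within 0.08 rad of its stop) (angle between the y axis of block and the y axis of shaker, either way round below 0.02 rad and x of block in the frame of nest between -0.0018 and 0.0018 m and y of block in the frame of nest between -0.002 and 0.002 m and value of joint clamp_lever below 0.08 rad and linear speed of block below 0.01 m/s); the robot touches nothing.
It fails at once if the block is pushed harder than gently (contact force between the fingers and block above 18 N).
It fails at once if the block is lifted or tipped (z of block in the frame of nest above 0.008 m or angle between block's own z axis and vertical above 0.1 rad).
It fails at once if the clamp is swung in on a block that is not home (value of joint clamp_lever below 1.2 rad and not (angle between the y axis of block and the y axis of shaker, either way round below 0.02 rad and x of block in the frame of nest between -0.0018 and 0.0018 m and y of block in the frame of nest between -0.002 and 0.002 m)).
It fails at once if the flask, the tube or the beaker is disturbed (distance of any of flask, tube_back, beaker_a from where it was at the start of the episode above 0.02 m).
It also fails if it takes over 72 s, if anything falls off the work surface, if the arm or the gripper's body presses on something with over 40 N, if the wrist force passes 120 N, or if a joint passes its speed limit or range.

## Working session

There is one attempt and no reset: what is moved stays moved. The work goes in short steps, Python scripts to look and compute and a shell command to move; the robot and the scene stay as the last step left them, time stands still between calls to the robot, and variables do not carry over. Pictures are saved under pics/ and viewed, at most 10 in all, crops included, and the job is handed in when it is done.

```bash
mkdir -p pics; cat > h.py <<'E'
import numpy as np, cv2
from workcell import get_state, eyes, env
from scipy.spatial.transform import Rotation as R
def rot(q): return R.from_quat([q[1],q[2],q[3],q[0]]).as_matrix()
def snap(n,f):
    i=eyes.camera_info(n); im=eyes.read_camera(n); cv2.imwrite(f,im[:,:,::-1]); return i,im
def ray(i,u,v):
    f=192/np.tan(np.radians(i['fovy'])/2)
    d=rot(i['orientation'])@np.array([(u-i['cx'])/f,(v-i['cy'])/f,1]); return np.array(i['xyz']),d
def atz(i,u,v,z):
    o,d=ray(i,u,v); return o+d*(z-o[2])/d[2]
def proj(i,p):
    f=192/np.tan(np.radians(i['fovy'])/2)
    c=rot(i['orientation']).T@(np.array(p)-np.array(i['xyz'])); return c[:2]/c[2]*f+[i['cx'],i['cy']]
E
python3 - <<'E'
from h import *
for n in('top','side'):
    i,im=snap(n,f'pics/{n}0.png'); print(n,i, im.shape)
print(get_state())
a=cv2.imread('pics/top0.png');b=cv2.imread('pics/side0.png')
cv2.imwrite('pics/t0.png',cv2.resize(a,(800,600),interpolation=cv2.INTER_CUBIC))
E
ls
```

```text
top {'fovy': 49.817873727949944, 'cx': 264.68203982140113, 'cy': 189.84889370938228, 'xyz': array([0.37419434, 0.12839092, 0.98983282]), 'orientation': array([ 0.06261416, -0.70011958,  0.70835019, -0.06443638])} (384, 512, 3)
side {'fovy': 52.08289202366371, 'cx': 255.55821374209074, 'cy': 190.75684401884982, 'xyz': array([ 0.29069203, -0.72416339,  0.48409299]), 'orientation': array([-0.54735367,  0.82770106, -0.09668266,  0.07724884])} (384, 512, 3)
{'clock': 0.1, 'joint_pos': array([ 9.79388822e-01,  3.13938634e-01,  4.50980663e-02,  1.30361147e+00,
       -1.97778527e-05,  1.43120374e+00]), 'qvel': array([-0.00158338, -0.00093277,  0.00316303,  0.00073854,  0.00010263,
        0.00068401]), 'tau': array([ 3.14536483e-03, -4.81725168e+01,  2.99243510e+01,  1.27735306e-02,
       -1.78186697e-04, -1.78705596e-05]), 'tcp_pos': array([0.25080667, 0.51692845, 0.24149269]), 'orientation': array([-2.86653187e-04,  2.23990770e-01,  9.74590914e-01, -7.76705579e-04]), 'wrist_force': array([-0.45260156, -0.68901   ,  0.5741951 ]), 'ft_torque': array([ 0.01064506, -0.03969004, -0.0543644 ]), 'grip_force': 0.0, 'finger_gap': 0.0853196429096392}
h.py
pics
```

View pics/t0.png

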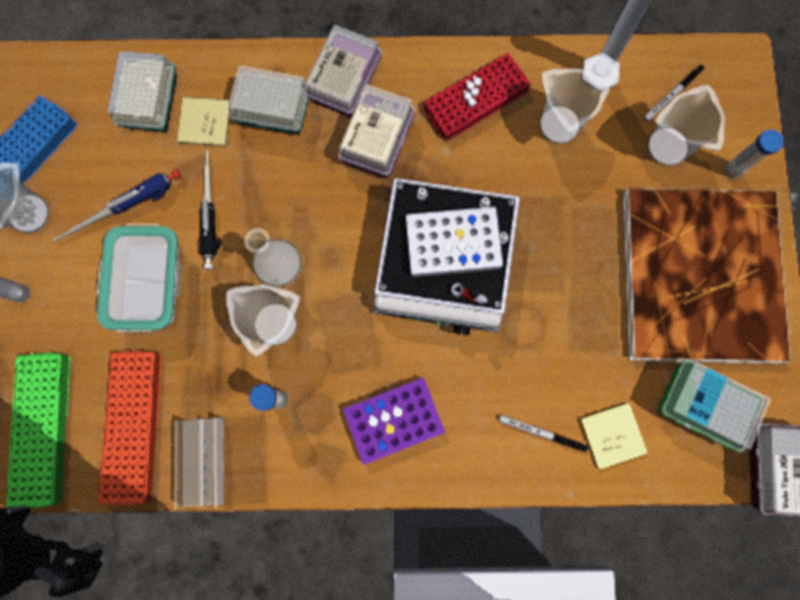

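View pics/side0.png

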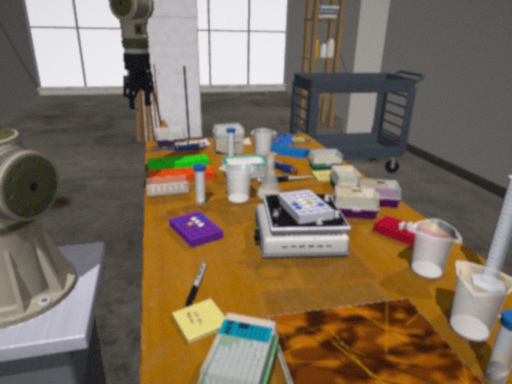

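The top view shows the grey-white block on the shaker's mat at (453,240) of the 800x600 picture. Things that could be taken for it are the purple rack (393,420), the red one (476,95), and the blue, green and orange ones at the left. The block on the mat is the one described. The clamp is at (468,293), and the flask (275,260), beaker (262,318) and tube (265,398) stand to the left of the shaker.

```bash
python3 - <<'E'
import cv2
a=cv2.imread('pics/top0.png')[108:220,232:344]
cv2.imwrite('pics/c0.png',cv2.resize(a,None,fx=5.35,fy=5.35,interpolation=cv2.INTER_CUBIC)[:600])
E
```

```text
(no output)
```

View pics/c0.png

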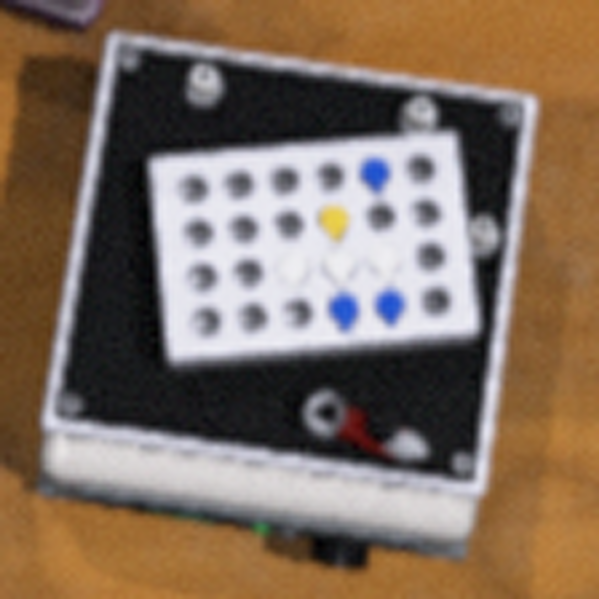

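The crop confirms the block: its top corners are at (150,157), (457,133), (480,332) and (168,362). The pegs are at (206,80), (420,112) and (485,232). The hinge boss is at (325,412), and the red arm points to the lower right with the knob at (408,444).

```bash
cat > fit.py <<'E'
from h import *
from scipy.optimize import least_squares
def fit(i,pts,p0):
    def T(p,q): c,s=np.cos(p[2]),np.sin(p[2]); return [p[0]+c*q[0]-s*q[1],p[1]+s*q[0]+c*q[1],q[2]]
    r=least_squares(lambda p:np.concatenate([proj(i,T(p,q))-uv for q,uv in pts]),p0)
    return r.x,r.fun.reshape(-1,2)
E
python3 - <<'E'
from fit import *
i=eyes.camera_info('top'); k=lambda u,v:np.array([232+u/5.35-.4,108+v/5.35-.4])
pts=[((.078,.089,.08),k(118,43)),((.078,-.089,.08),k(529,104)),((-.09,-.089,.08),k(478,484)),((-.09,.089,.08),k(53,420)),
((.063,.049,.094),k(207,76)),((.063,-.044,.094),k(421,107)),((.015,-.077,.094),k(486,230)),((-.073,-.023,.095),k(325,408))]
p,e=fit(i,pts,[.45,0,0]); print('shaker',p,e.round(1).tolist())
b=[((.043,.064,.102),k(150,157)),((.043,-.064,.102),k(457,133)),((-.043,-.064,.102),k(480,332)),((-.043,.064,.102),k(168,362))]
q,e=fit(i,b,[.45,0,0]); print('block',q,e.round(1).tolist())
c,s=np.cos(p[2]),np.sin(p[2]); d=q[:2]-p[:2]
print('block in nest',c*d[0]+s*d[1]-.015,-s*d[0]+c*d[1]+.008,q[2]-p[2])
kn=atz(i,*k(408,438),.126);d=kn[:2]-p[:2]; l=np.array([c*d[0]+s*d[1]+.073,-s*d[0]+c*d[1]+.023]);print('knob rel hinge',l,np.arctan2(-l[1],l[0]))
for n,u,v in(('flask',278,262),('tube',265,398),('beaker',270,322)): print(n,atz(i,u*.64,v*.64,0))
E
```

```text
shaker [ 0.62349916  0.07342159 -0.16760512] [[0.1, -0.4], [-0.3, -0.3], [-0.4, -0.1], [0.3, -0.4], [-0.3, 0.1], [0.3, 0.4], [-0.2, -0.2], [0.5, 0.9]]
block [0.61712031 0.06741704 0.07737229] [[0.2, 0.4], [-0.2, 0.0], [-0.2, 0.1], [0.2, -0.5]]
block in nest -0.020287783014347825 0.0010154622527360378 0.24497741404645687
knob rel hinge [-0.01148383 -0.03179234] 1.9174259916945406
flask [0.61202149 0.33721686 0.        ]
tube [0.40088497 0.35145246 0.        ]
beaker [0.51693357 0.34713004 0.        ]
```

```bash
P="python3 -m inch"
$P '[-3,-1.7,0,0,-3,-1.7,0,0,-3,-1.7,0,0,-3,-1.7,0,0,-3,-1.7,0,0]' -1 60
$P '[-3,-1.7,0,0,-3,-1.7,0,0,-3,-1.7,0,0,-3,-1.7,0,0,-3,-1.7,0,0]'
$P '[-3,-1.7,0,0,-3,-1.7,0,0,-3,-1.7,0,0,-3,-1.7,0,0,-3,-1.7,0,0]'
$P '[0,0,0,0.12,0,0,0,0.12,0,0,0,0.12,0,0,0,0.12,0,0,0,0.12]'
$P '[0,0,0,0.12,0,0,0,0.12,0,0,0,0.12,0,0,0,0.12,0,0,0,0.12]'
$P '[0,0,0,0.087,0,0,0,0,0,0,0,0,0,0,0,0,0,0,0,0]'
cat > st.py <<'E'
from fit import *
SH=np.array([ 0.62349916,0.07342159,-0.16760512])
def nest(w,z=0):
    c,s=np.cos(SH[2]),np.sin(SH[2]); d=np.array(w)[:2]-SH[:2]
    return np.array([c*d[0]+s*d[1]-.015,-s*d[0]+c*d[1]+.008])*1000
def st():
    s=get_state(); Rm=rot(s['orientation']); f=s['wrist_force']; c,n=np.cos(SH[2]),np.sin(SH[2])
    print('t',round(s['clock'],2),'nest xy',nest(s['tcp_pos']).round(1),'z',round(s['tcp_pos'][2]*1000,1),'yaw rel',round(float((np.arctan2(Rm[1,0],Rm[0,0])-SH[2]+np.pi)%(2*np.pi)-np.pi),3),'F',round(c*f[0]+n*f[1],1),round(-n*f[0]+c*f[1],1),round(f[2],1),'gap',round(s['finger_gap'],4))
if __name__=='__main__': st()
E
python3 - <<'E'
from st import *
st(); i,im=snap('wrist','pics/w0.png'); print(i)
for p in [(.063,.049,.094),(.063,-.044,.094),(.015,-.077,.094),(-.073,-.023,.095)]:
    c,s=np.cos(SH[2]),np.sin(SH[2]); print(proj(i,[SH[0]+c*p[0]-s*p[1],SH[1]+s*p[0]+c*p[1],p[2]]))
cv2.imwrite('pics/w0b.png',cv2.resize(im[:,:,::-1],(800,600)))
E
```

```text
clock: 0.52
tcp_pos: [0.3492, 0.374, 0.2419]
orientation: [-0.0, 0.224, 0.975, -0.0]
wrist_force: [1.4, 0.1, -0.4]
finger_gap: 0.0252
grip_force: 0.0
clock: 0.93
tcp_pos: [0.4472, 0.2318, 0.242]
orientation: [-0.0, 0.224, 0.975, -0.0]
wrist_force: [0.3, 1.5, 0.1]
finger_gap: 0.0003
grip_force: 0.0
clock: 1.35
tcp_pos: [0.545, 0.0899, 0.2419]
orientation: [-0.0, 0.224, 0.975, -0.0]
wrist_force: [0.4, 0.4, -0.5]
finger_gap: -0.0001
grip_force: 0.0
clock: 1.77
tcp_pos: [0.5443, 0.0912, 0.2417]
orientation: [-0.001, 0.505, 0.863, -0.0]
wrist_force: [0.8, 0.1, 0.7]
finger_gap: 0.0002
grip_force: 0.0
clock: 2.18
tcp_pos: [0.5443, 0.0915, 0.2418]
orientation: [-0.0, 0.737, 0.676, -0.0]
wrist_force: [-0.3, 0.5, 0.1]
finger_gap: 0.0004
grip_force: 0.0
clock: 2.6
tcp_pos: [0.5445, 0.0915, 0.2422]
orientation: [-0.0, 0.763, 0.646, -0.0]
wrist_force: [-0.1, -0.5, 0.7]
finger_gap: -0.0001
grip_force: 0.0
t 2.6 nest xy [-95.9  12.6] z 242.2 yaw rel 1.572 F 0.0 -0.5 0.7 gap -0.0001
{'fovy': 67.52881632905381, 'cx': 250.7463128417699, 'cy': 188.43661757425085, 'xyz': array([0.55870168, 0.17562369, 0.37446524]), 'orientation': array([ 0.16455906,  0.98288762, -0.0815339 , -0.01429889])}
[399.5095021 134.4455681]
[384.74704724 221.53807778]
[337.02450433 248.37131776]
[258.45955112 203.47157779]
```

View pics/w0b.png

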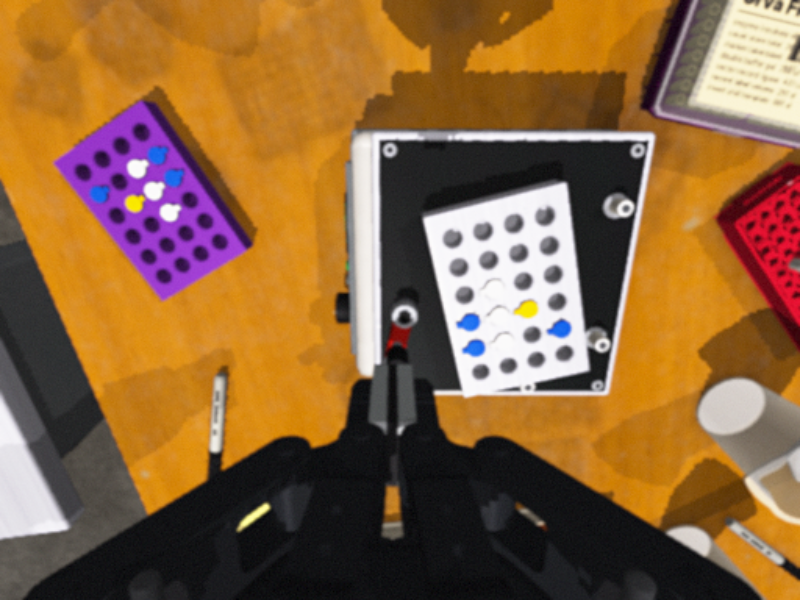

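The wrist view shows the peg tops at (626,208), (602,345) and (528,388) and the boss at (404,314), all within about 1 px of my fit. The block is untouched and the shut fingers are right of the near edge's left half. Next I descend and push ahead.

```bash
P="python3 -m inch"
python3 - <<'E'
from fit import *
i=eyes.camera_info('wrist'); k=lambda u,v:np.array([u,v])/1.5625-.2
p,e=fit(i,[((.063,.049,.094),k(626,208)),((.063,-.044,.094),k(602,345)),((.015,-.077,.094),k(528,387)),((-.073,-.023,.095),k(404,314)),((.078,.089,.08),k(650,137)),((-.09,.089,.08),k(377,139))],[.62,.07,-.16]); print(p,e.round(1).tolist())
q,e=fit(i,[((.043,.064,.102),k(566,184)),((-.043,.064,.102),k(424,216)),((-.043,-.064,.102),k(466,395)),((.043,-.064,.102),k(588,372))],[.62,.07,.08]);print(q,e.round(1).tolist())
c,s=np.cos(p[2]),np.sin(p[2]); d=q[:2]-p[:2]
print('block in nest',c*d[0]+s*d[1]-.015,-s*d[0]+c*d[1]+.008,q[2]-p[2])
E
$P '[0,0,3.6,0,0,0,3.6,0,0,0,3.6,0,0,0,3.6,0,0,0,0,0]'
$P '[0,0.2,0,0,0,0.2,0,0,0,0.2,0,0,0,0.2,0,0,0,0.2,0,0]' | tail -3
python3 st.py
```

```text
[ 0.62403019  0.075325   -0.16695362] [[-0.5, -0.6], [0.1, -0.8], [-0.3, -0.7], [0.3, 1.0], [-0.4, 1.1], [0.8, -0.3]]
[0.61815147 0.06797799 0.0729119 ] [[0.5, -0.6], [0.5, 0.9], [-1.3, 0.8], [0.1, -1.1]]
block in nest -0.01957606760014576 -0.00022177334076375725 0.23986551545029933
clock: 3.07
tcp_pos: [0.5422, 0.0914, 0.0933]
orientation: [-0.002, 0.764, 0.646, -0.002]
wrist_force: [-0.3, -0.6, -0.0]
finger_gap: -0.0002
grip_force: 0.0
wrist_force: [-0.7, 0.0, -0.0]
finger_gap: -0.0002
grip_force: 0.0
t 3.48 nest xy [-84.8  12.8] z 99.4 yaw rel 1.571 F -0.7 -0.1 -0.0 gap -0.0002
```

```bash
P="python3 -m inch"; sed -i 's/^SH=.*/SH=np.array([.6238,.0744,-.1673])/' st.py
$P '[0,0.1,0,0,0,0.1,0,0,0,0.1,0,0,0,0.1,0,0,0,0.1,0,0]' >/dev/null; python3 st.py
$P '[0,0.1,0,0,0,0.1,0,0,0,0.1,0,0,0,0.1,0,0,0,0.1,0,0]' >/dev/null; python3 st.py
$P '[0,0.1,0,0,0,0.1,0,0,0,0.1,0,0,0,0.1,0,0,0,0.1,0,0]' >/dev/null; python3 st.py
```

```text
t 3.9 nest xy [-81.8  11.7] z 98.2 yaw rel 1.57 F -3.5 -0.4 2.3 gap 0.0002
t 4.32 nest xy [-76.   11.7] z 98.2 yaw rel 1.57 F -3.6 0.8 1.7 gap -0.0004
t 4.73 nest xy [-71.3  11.7] z 98.2 yaw rel 1.57 F -6.1 1.8 2.7 gap 0.0
```

```bash
P="python3 -m inch"
$P '[0,0.05,0,0,0,0.05,0,0,0,0.05,0,0,0,0.05,0,0,0,0.05,0,0]' >/dev/null; python3 st.py
$P '[0,0.05,0,0,0,0.05,0,0,0,0.05,0,0,0,0.05,0,0,0,0.05,0,0]' >/dev/null; python3 st.py
```

```text
t 5.15 nest xy [-70.   12.3] z 98.1 yaw rel 1.571 F -7.9 3.3 3.7 gap 0.0003
t 5.57 nest xy [-65.9  11.7] z 98.1 yaw rel 1.57 F -3.8 2.3 -0.1 gap 0.0001
```

```bash
P="python3 -m inch"
$P '[0,0.05,0,0,0,0.05,0,0,0,0.05,0,0,0,0.05,0,0,0,0,0,0]' >/dev/null; python3 st.py
python3 - <<'E'
from st import *
i,im=snap('wrist','pics/w1.png'); cv2.imwrite('pics/w1b.png',cv2.resize(im[:,:,::-1],(800,600)))
E
```

```text
t 5.98 nest xy [-65.5  11.8] z 98.0 yaw rel 1.571 F -6.7 3.1 2.0 gap -0.0002
```

View pics/w1b.png

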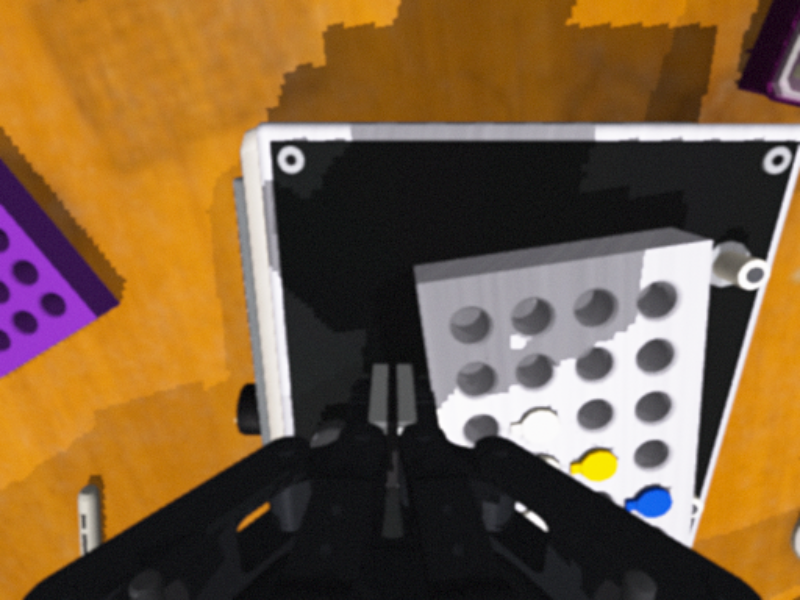

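The view shows the block's left end, with its near-left top corner at (416,282) and far-left at (712,240). The left peg's top is at (752,275). I'll compute the block pose from these.

```bash
cat >> st.py <<'E'
def blk(i,uv,k=1.5625):
    q,e=fit(i,[((x,y,.102),np.array([u,v])/k-.2) for (x,y),(u,v) in uv],[.62,.07,.0])
    n=nest(q[:2]); th=q[2]-SH[2]; c,s=np.cos(th),np.sin(th); d=np.array([48,-36])-n; e2=np.array([48,57])-n
    print('block',n.round(1),'yaw',round(th,3),'peg_right gap',round(c*d[0]+s*d[1]-48,1),'yb',round(-s*d[0]+c*d[1],1),'peg_left gap',round(c*e2[0]+s*e2[1]-48,1),'res',e.round(1).tolist())
E
python3 - <<'E'
from st import *
i=eyes.camera_info('wrist')
blk(i,[((.043,.064),(712,240)),((-.043,.064),(416,282))])
E
```

```text
block [-6.1  0.2] yaw 0.15 peg_right gap 0.1 yb -43.9 peg_left gap 14.0 res [[-0.4, -0.0], [0.4, -0.1]]
```

```bash
P="python3 -m inch"
$P '[0,0.05,0,0,0,0.05,0,0,0,0.05,0,0,0,0.05,0,0,0,0,0,0]' >/dev/null; python3 st.py
$P '[0.08,0.05,0,0,0.08,0.05,0,0,0.08,0.05,0,0,0.08,0.05,0,0,0,0,0,0]' >/dev/null; python3 st.py
```

```text
t 6.45 nest xy [-65.1  12. ] z 97.9 yaw rel 1.571 F -10.5 3.2 5.0 gap 0.0002
t 6.87 nest xy [-63.5  14.7] z 97.9 yaw rel 1.571 F -11.9 2.0 6.2 gap -0.0004
```

```bash
P="python3 -m inch"
$P '[0.1,0.03,0,0,0.1,0.03,0,0,0.1,0.03,0,0,0,0,0,0,0,0,0,0]' >/dev/null; python3 st.py
$P '[0.1,0.04,0,0,0.1,0.04,0,0,0.1,0.04,0,0,0,0,0,0,0,0,0,0]' >/dev/null; python3 st.py
```

```text
t 7.28 nest xy [-61.6  17.8] z 97.9 yaw rel 1.571 F -9.0 1.7 4.8 gap -0.0
t 7.7 nest xy [-59.7  20.9] z 98.0 yaw rel 1.571 F -8.6 2.3 2.1 gap 0.0
```

```bash
P="python3 -m inch"
$P '[0.1,0.05,0,0,0.1,0.05,0,0,0.1,0.05,0,0,0.1,0.05,0,0,0,0,0,0]' >/dev/null; python3 st.py
$P '[0.1,0.05,0,0,0.1,0.05,0,0,0.1,0.05,0,0,0.1,0.05,0,0,0,0,0,0]' >/dev/null; python3 st.py
python3 - <<'E'
from st import *
i,im=snap('wrist','pics/w2.png'); cv2.imwrite('pics/w2b.png',cv2.resize(im[:,:,::-1],(800,600)))
E
```

```text
t 8.12 nest xy [-56.9  24.9] z 98.1 yaw rel 1.57 F -6.8 1.8 1.1 gap -0.0
t 8.53 nest xy [-56.   26.7] z 98.0 yaw rel 1.569 F -10.0 -6.0 4.3 gap 0.0005
```

View pics/w2b.png

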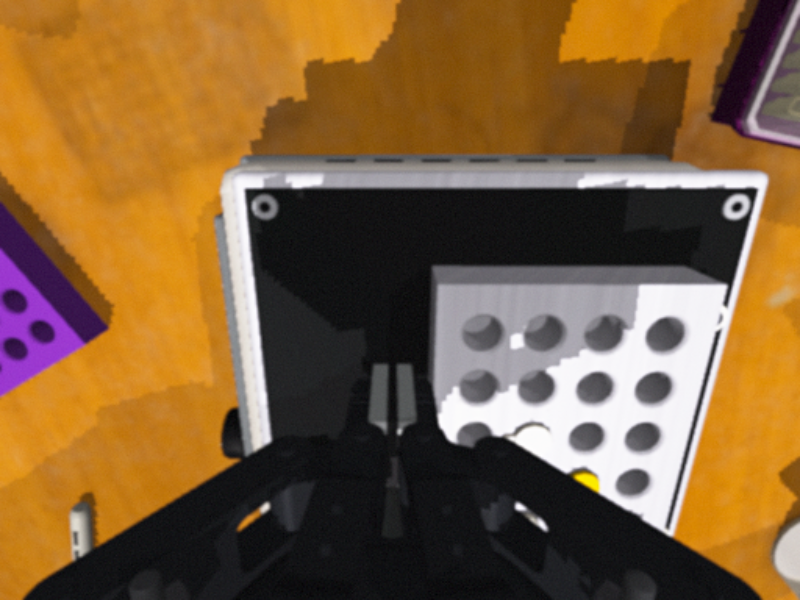

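The block now looks square. Its near-left top corner is at (433,284) and far-left at (727,284), with the left peg showing behind it at (720,318).

```bash
P="python3 -m inch"
python3 - <<'E'
from st import *
i=eyes.camera_info('wrist')
blk(i,[((.043,.064),(727,284)),((-.043,.064),(433,284))])
E
$P '[0,0.02,0,0,0,0.02,0,0,0,0.02,0,0,0,0,0,0,0,0,0,0]' >/dev/null; python3 st.py
```

```text
block [0.2 7.4] yaw 0.003 peg_right gap -0.4 yb -43.6 peg_left gap -0.1 res [[-1.7, -0.4], [1.7, 0.0]]
t 9.0 nest xy [-56.   26.7] z 97.9 yaw rel 1.569 F -10.3 -5.4 4.4 gap -0.0001
```

```bash
P="python3 -m inch"
$P '[-0.1,-0.1,0,0,-0.2,-0.2,0,0,-0.4,-0.2,0,0,-0.2,0,0,0,0,0,0,0]' >/dev/null; python3 st.py
$P '[0,0.15,0,0,0,0.15,0,0,0,0.1,0,0,0,0.1,0,0,0,0.05,0,0]' >/dev/null; python3 st.py
$P '[0,0.05,0,0,0,0.05,0,0,0,0.05,0,0,0,0.05,0,0,0,0,0,0]' >/dev/null; python3 st.py
```

```text
t 9.42 nest xy [-57.   19.1] z 98.8 yaw rel 1.569 F -0.1 0.6 0.6 gap -0.0002
t 9.83 nest xy [-56.   19.5] z 98.4 yaw rel 1.57 F -13.1 -1.4 10.7 gap -0.0001
t 10.25 nest xy [-55.9  19.5] z 98.4 yaw rel 1.571 F -15.9 -1.6 13.5 gap 0.0001
```

```bash
P="python3 -m inch"
$P '[0,-0.3,0,0,0,-0.7,0,0,0,-0.5,0,0,1.2,0,0,0,2,0,0,0]' >/dev/null; python3 st.py
$P '[2,0,0,0,2,0,0,0,0,2,0,0,0,2,0,0,0,2,0,0]' >/dev/null; python3 st.py
python3 - <<'E'
from st import *
i,im=snap('wrist','pics/w3.png'); cv2.imwrite('pics/w3b.png',cv2.resize(im[:,:,::-1],(800,600)))
E
```

```text
t 10.67 nest xy [-65.4  51.3] z 98.4 yaw rel 1.568 F 0.3 0.7 0.9 gap -0.0002
t 11.08 nest xy [-4.8 93.5] z 98.4 yaw rel 1.572 F 0.5 -0.5 0.3 gap -0.0001
```

View pics/w3b.png

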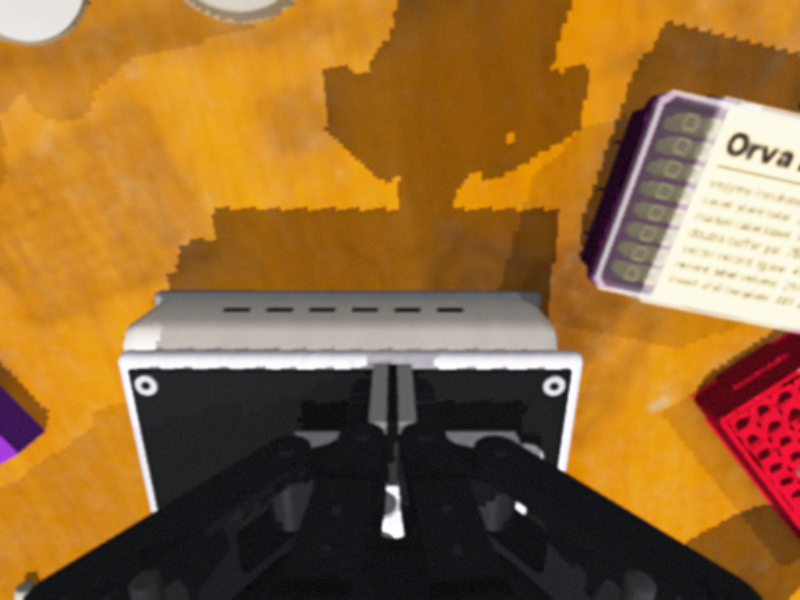

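The fingers stand at the block's left end, at (392,395), and the block is mostly hidden behind the gripper. I now move 0.4 cm ahead and push to the right.

```bash
P="python3 -m inch"
$P '[-0.2,0.2,0,0,-0.2,0.2,0,0,-0.2,0.1,0,0,-0.15,0,0,0,-0.1,0,0,0]' >/dev/null; python3 st.py
$P '[-0.1,0.01,0,0,-0.1,0.01,0,0,-0.1,0.01,0,0,-0.1,0.01,0,0,-0.1,0.01,0,0]' >/dev/null; python3 st.py
$P '[-0.1,0.01,0,0,-0.1,0.01,0,0,-0.05,0.01,0,0,-0.05,0,0,0,0,0,0,0]' >/dev/null; python3 st.py
```

```text
t 11.55 nest xy [-1.2 83.1] z 98.4 yaw rel 1.57 F -0.6 -0.4 0.0 gap 0.0001
t 11.97 nest xy [-0.7 79.3] z 98.6 yaw rel 1.571 F -3.1 5.2 2.3 gap 0.0002
t 12.38 nest xy [-0.7 76.5] z 98.5 yaw rel 1.571 F -2.4 5.6 1.9 gap -0.0
```

```bash
P="python3 -m inch"
$P '[-0.05,0,0,0,-0.05,0,0,0,-0.05,0.01,0,0,-0.05,0,0,0,0,0,0,0]' >/dev/null; python3 st.py
$P '[-0.05,0.01,0,0,-0.05,0,0,0,0,0,0,0,0,0,0,0,0,0,0,0]' >/dev/null; python3 st.py
```

```text
t 12.8 nest xy [-0.6 74.7] z 98.6 yaw rel 1.571 F -2.2 6.6 1.8 gap 0.0001
t 13.22 nest xy [-0.7 73.9] z 98.5 yaw rel 1.571 F -3.7 7.0 2.9 gap 0.0003
```

```bash
P="python3 -m inch"
$P '[-0.05,0,0,0,-0.05,0,0,0,0,0,0,0,0,0,0,0,0,0,0,0]' >/dev/null; python3 st.py
$P '[-0.05,0,0,0,-0.05,0,0,0,0,0,0,0,0,0,0,0,0,0,0,0]' >/dev/null; python3 st.py
```

```text
t 13.63 nest xy [-0.7 73.7] z 98.6 yaw rel 1.572 F -3.1 9.5 1.1 gap -0.0
t 14.05 nest xy [-0.7 73.6] z 98.6 yaw rel 1.573 F -3.2 11.5 1.7 gap -0.0001
```

```bash
P="python3 -m inch"
$P '[0.1,0,0,0,0.3,0,0,0,0.6,0,0,0,0,0,-3,0,0,0,-4,0]' >/dev/null
$P '[0,0,-4,0,0,-2.5,-3,0,0,-3.5,0,0,-3.5,-3.5,0,0,-3.5,0,0,0]' >/dev/null; python3 st.py
$P '[0,0,0,0,0,0,0,0,0,0,0,0,0,0,0,0,0,0,0,0]' >/dev/null; python3 st.py
python3 - <<'E'
from st import *
i,im=snap('wrist','pics/w4.png'); cv2.imwrite('pics/w4b.png',cv2.resize(im[80:270,180:434,::-1],(800,598),interpolation=cv2.INTER_CUBIC)); print(i['xyz'])
E
```

```text
t 14.88 nest xy [-94.8  16.9] z 238.6 yaw rel 1.575 F 0.3 0.4 -0.5 gap 0.0001
t 15.3 nest xy [-88.7  16.5] z 238.1 yaw rel 1.571 F -1.1 -1.1 0.1 gap 0.0002
[0.56675936 0.1791898  0.37035317]
```

View pics/w4b.png

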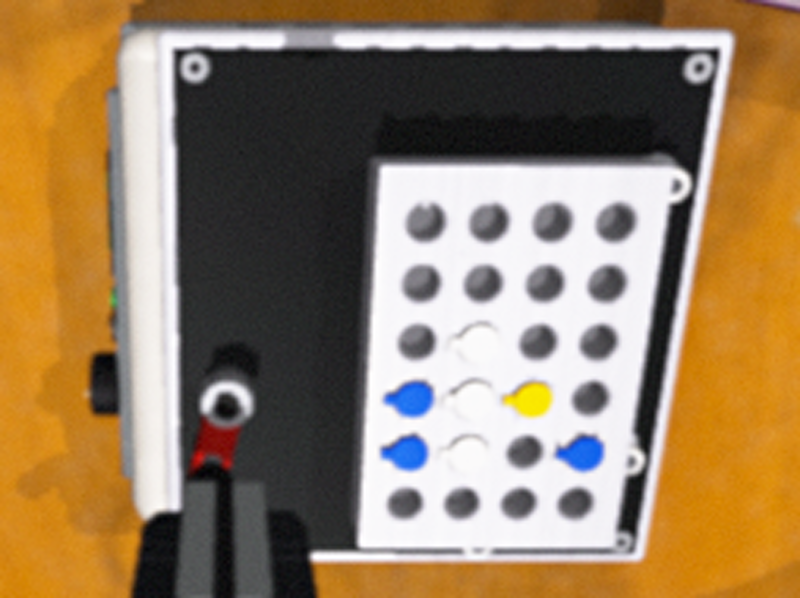

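The block looks square against the pegs, its top corners at (672,163), (376,163), (358,548) and (620,548). The pegs peek out behind it at (677,185), (632,460) and (478,552). The boss is at (227,402) and the clamp arm points down to (210,460), with the knob under the fingers. I'll check these numbers.

```bash
python3 - <<'E'
from st import *
import st as S
i=eyes.camera_info('wrist'); k=lambda u,v:np.array([180+u/3.15-.35,80+v/3.15-.35])
p,e=fit(i,[((.063,.049,.094),k(675,185)),((.063,-.044,.094),k(629,460)),((-.073,-.023,.095),k(227,402)),((.078,.089,.08),k(722,48)),((-.09,.089,.08),k(173,48)),((.078,-.089,.08),k(638,550))],[.62,.07,-.16]); print(p,e.round(1).tolist())
B=[((.043,.064,.102),k(672,163)),((-.043,.064,.102),k(376,163)),((-.043,-.064,.102),k(358,548)),((.043,-.064,.102),k(620,548))]
q,e=fit(i,B,[.62,.07,-.16]);print(e.round(1).tolist())
for P in (p,S.SH):
    S.SH=P; print(nest(q[:2]),q[2]-P[2])
a=atz(i,*k(205,470),.094); h=atz(i,*k(227,402),.095); print('arm dir', nest(a)-nest(h), nest(h))
E
```

```text
[ 0.62403795  0.07496799 -0.16529086] [[-0.2, -0.1], [0.3, 0.1], [0.2, 0.8], [0.4, -0.8], [-0.4, -0.6], [-0.3, 1.1]]
[[-0.2, 0.1], [0.7, 1.1], [1.1, -0.5], [-1.6, -1.3]]
[-0.1772944   0.10627485] 0.010172367950564531
[-0.02141952  0.73575062] 0.012181508895629994
arm dir [ -7.4171022  -25.41399825] [-88.02671623 -13.6795279 ]
```

The block is home, with yaw about 0.01. To be certain I'll press the near edge between the pegs once more, then the left end.

```bash
P="python3 -m inch"
$P '[0,1.5,2,0,0,0.5,4,0,0,0,4,0,0,0,4,0,0,0,0,0]' >/dev/null; python3 st.py
$P '[0,0.3,0,0,0,0.3,0,0,0,0.2,0,0,0,0.2,0,0,0,0,0,0]' >/dev/null; python3 st.py
```

```text
t 15.77 nest xy [-69.8  16.2] z 93.7 yaw rel 1.571 F -0.3 -0.2 0.2 gap -0.0001
t 16.18 nest xy [-58.2  16. ] z 99.1 yaw rel 1.57 F 0.5 0.2 -1.4 gap 0.0001
```

```bash
P="python3 -m inch"
$P '[0,0.1,0,0,0,0.1,0,0,0,0.05,0,0,0,0.05,0,0,0,0,0,0]' >/dev/null; python3 st.py
$P '[0,0.05,0,0,0,0.05,0,0,0,0,0,0,0,0,0,0,0,0,0,0]' >/dev/null; python3 st.py
```

```text
t 16.6 nest xy [-56.4  15.8] z 98.4 yaw rel 1.57 F 0.0 0.5 -0.8 gap -0.0
t 17.02 nest xy [-56.2  15.8] z 98.2 yaw rel 1.57 F -5.5 -0.5 4.5 gap -0.0002
```

```bash
P="python3 -m inch"
$P '[0,0.05,0,0,0,0.05,0,0,0,0,0,0,0,0,0,0,0,0,0,0]' >/dev/null; python3 st.py
$P '[0,-0.5,0,0,0,-0.7,0,0,1.8,0,0,0,2,0,0,0,2,0,0,0]' >/dev/null
$P '[1.8,0,0,0,0,2,0,0,0,2,0,0,0,2,0,0,0,0.6,0,0]' >/dev/null; python3 st.py
$P '[-0.4,0.1,0,0,-0.3,0.1,0,0,-0.2,0.05,0,0,-0.1,0,0,0,0,0,0,0]' >/dev/null; python3 st.py
```

```text
t 17.43 nest xy [-56.2  15.8] z 98.2 yaw rel 1.57 F -8.2 -0.3 5.7 gap 0.0002
t 18.27 nest xy [ 2.9 92. ] z 98.3 yaw rel 1.57 F 0.7 0.9 1.3 gap 0.0
t 18.68 nest xy [ 1.6 81.4] z 98.5 yaw rel 1.57 F -0.6 -0.5 0.3 gap 0.0003
```

```bash
P="python3 -m inch"
$P '[-0.2,0,0,0,-0.2,0,0,0,-0.15,0,0,0,-0.1,0,0,0,0,0,0,0]' >/dev/null; python3 st.py
$P '[-0.1,0,0,0,-0.1,0.05,0,0,-0.1,0.05,0,0,0,0,0,0,0,0,0,0]' >/dev/null; python3 st.py
```

```text
t 19.1 nest xy [ 2.3 75.1] z 98.4 yaw rel 1.57 F -0.5 -0.7 0.6 gap 0.0003
t 19.52 nest xy [ 2.5 73.8] z 98.3 yaw rel 1.571 F -2.2 4.8 0.7 gap 0.0001
```

```bash
P="python3 -m inch"
$P '[-0.1,0.02,0,0,-0.1,0.02,0,0,0,0,0,0,0,0,0,0,0,0,0,0]' >/dev/null; python3 st.py
$P '[-0.08,0.02,0,0,-0.05,0.02,0,0,0,0,0,0,0,0,0,0,0,0,0,0]' >/dev/null; python3 st.py
```

```text
t 19.93 nest xy [ 2.5 73.7] z 98.4 yaw rel 1.573 F -3.0 10.2 0.8 gap 0.0001
t 20.35 nest xy [ 2.6 73.6] z 98.4 yaw rel 1.574 F -4.3 14.1 0.5 gap -0.0002
```

```bash
P="python3 -m inch"
$P '[0.3,-0.04,0,0,1.2,0,0,0,0,0,-3,0,0,0,-4,0,0,-2,-1,0]' >/dev/null; python3 st.py
$P '[-2,-3,0,0,-2.5,-2.5,0,0,-2.5,-2.5,0,0,-2.5,-2.5,0,0,-2.5,0,0,0]' >/dev/null; python3 st.py
$P '[0,0,0,0,0,0,0,0,0,0,0,0,0,0,0,0,0,0,0,0]' >/dev/null; python3 st.py
```

```text
t 20.77 nest xy [-10.8  84.9] z 184.0 yaw rel 1.569 F 2.0 0.0 2.3 gap -0.0004
t 21.18 nest xy [-126.4  -36.4] z 178.1 yaw rel 1.572 F -1.0 1.0 0.3 gap 0.0001
t 21.6 nest xy [-120.8  -35.1] z 178.2 yaw rel 1.571 F 0.1 -0.5 -0.3 gap 0.0001
```

```bash
python3 - <<'E'
from st import *
i,im=snap('top','pics/t1.png'); cv2.imwrite('pics/t1b.png',cv2.resize(im[108:220,222:354,::-1],None,fx=5.3,fy=5.3,interpolation=cv2.INTER_CUBIC))
E
```

View pics/t1b.png

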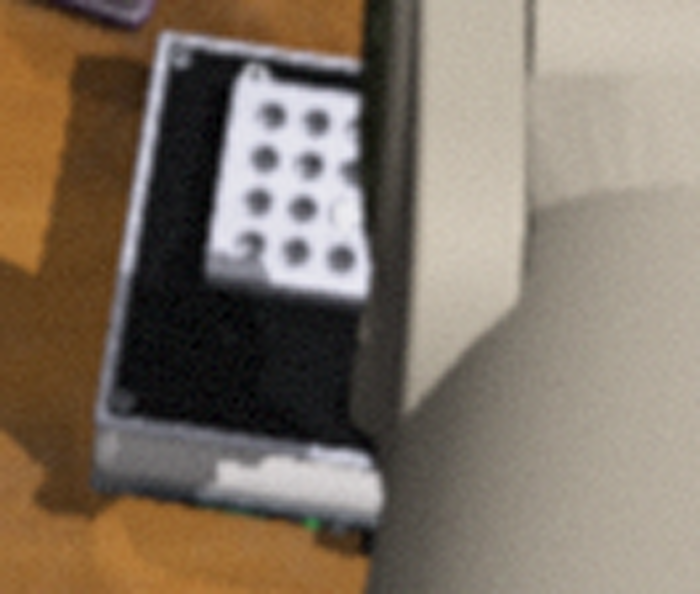

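The arm hides the right half, but the block's left end sits square against the left peg, which is at (258,75). Now the clamp: descend behind the knob and push ahead.

```bash
P="python3 -m inch"
$P '[0,0,3,0,0,0,2.9,0,0,0,0,0,0,0,0,0,0,0,0,0]' >/dev/null; python3 st.py
$P '[0,0.3,0,0,0,0.3,0,0,0,0.3,0,0,0,0.2,0,0,0,0.2,0,0]' >/dev/null; python3 st.py
$P '[0,0.3,0,0,0,0.3,0,0,0,0.3,0,0,0,0.3,0,0,0,0.3,0,0]' >/dev/null; python3 st.py
$P '[0,0.2,0,0,0,0.2,0,0,0,0,0,0,0,0,0,0,0,0,0,0]' >/dev/null; python3 st.py
```

```text
t 22.07 nest xy [-120.8  -35.5] z 120.2 yaw rel 1.571 F 0.7 -0.7 0.6 gap -0.0001
t 22.48 nest xy [-108.6  -36.2] z 119.7 yaw rel 1.57 F -4.1 -1.7 2.2 gap 0.0002
t 22.9 nest xy [-94.  -35.5] z 119.1 yaw rel 1.57 F -6.5 1.7 3.0 gap -0.0003
t 23.32 nest xy [-90.8 -34.2] z 119.0 yaw rel 1.572 F -7.3 4.0 4.1 gap 0.0001
```

```bash
P="python3 -m inch"
$P '[0,-0.5,0,0,0,-0.6,0,0,-1.2,0,0,0,-1.2,0,0,0,0,1,0,0]' >/dev/null; python3 st.py
$P '[0,1.5,0,0,0,0.8,0,0,0,0,0,0,0.2,0,0,0,0.2,0,0,0]' >/dev/null; python3 st.py
$P '[0.3,0,0,0,0.3,0,0,0,0.3,0,0,0,0.2,0,0,0,0.2,0,0,0]' >/dev/null; python3 st.py
```

```text
t 23.73 nest xy [-91.3 -62.1] z 119.4 yaw rel 1.568 F 0.5 0.9 -0.5 gap -0.0001
t 24.15 nest xy [-67.8 -56. ] z 119.0 yaw rel 1.57 F 0.1 -1.2 -0.8 gap -0.0004
t 24.57 nest xy [-65.  -45.4] z 119.6 yaw rel 1.568 F 8.4 -12.9 -5.4 gap -0.0002
```

```bash
P="python3 -m inch"
$P '[0.2,-0.05,0,0,0.2,0,0,0,0.2,0,0,0,0,0,0,0,0,0,0,0]' >/dev/null; python3 st.py
$P '[0.2,0,0,0,0.2,0,0,0,0.2,0,0,0,0,0,0,0,0,0,0,0]' >/dev/null; python3 st.py
```

```text
t 24.98 nest xy [-65.  -39.2] z 119.9 yaw rel 1.568 F 5.9 -7.8 -2.9 gap -0.0002
t 25.4 nest xy [-64.9 -33.9] z 120.2 yaw rel 1.568 F 6.5 -11.7 -1.9 gap -0.0001
```

```bash
P="python3 -m inch"
$P '[0.1,0,0,0,0.1,0,0,0,0,0,0,0,0,0,0,0,0,0,0,0]' >/dev/null; python3 st.py
$P '[0.1,0,0,0,0.1,0,0,0,0,0,0,0,0,0,0,0,0,0,0,0]' >/dev/null; python3 st.py
```

```text
t 25.82 nest xy [-65.  -33.7] z 120.2 yaw rel 1.566 F 6.3 -16.7 -0.8 gap -0.0002
t 26.23 nest xy [-65.  -33.4] z 120.2 yaw rel 1.565 F 5.9 -23.7 0.2 gap -0.0002
```

Stalled against its stop. I'll back away, rise clear and check with the last view.

```bash
P="python3 -m inch"
$P '[-0.3,0,0,0,-0.6,0,0,0,-1,0,0,0,0,0,-3,0,0,0,-4,0]' >/dev/null
$P '[0,-2,-4,0,0,-3,-3,0,0,-3.5,0,0,0,-3.5,0,0,0,0,0,0]' >/dev/null
$P '[0,0,0,0,0,0,0,0,0,0,0,0,0,0,0,0,0,0,0,0]' >/dev/null; python3 st.py
python3 - <<'E'
from st import *
i,im=snap('wrist','pics/w5.png'); cv2.imwrite('pics/w5b.png',cv2.resize(im[:,:,::-1],(800,600),interpolation=cv2.INTER_CUBIC))
E
```

```text
t 27.48 nest xy [-185.2  -45.9] z 255.7 yaw rel 1.57 F -0.5 0.4 -0.1 gap 0.0004
```

View pics/w5b.png

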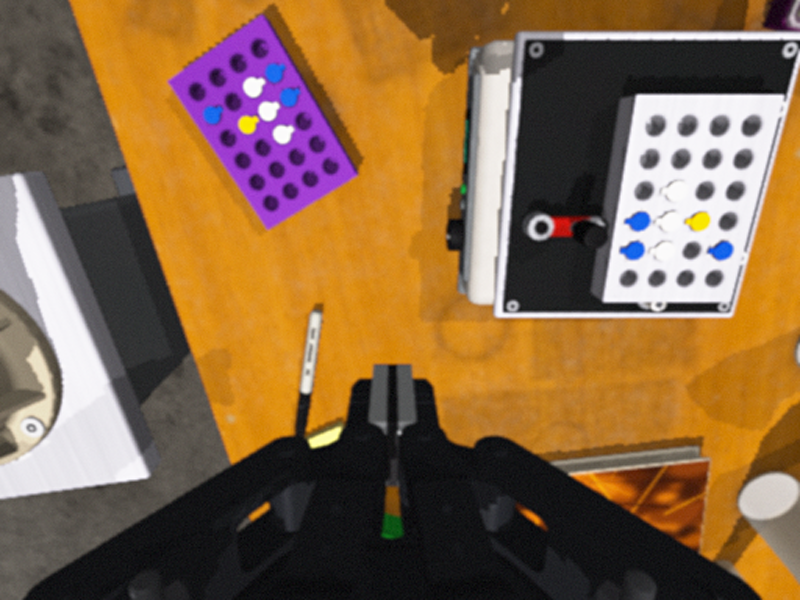

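The clamp arm points straight at the block, with the boss at (540,228) and the knob at (590,233). The block is square on the mat, with top corners at (635,95), (788,95), (603,301) and (746,302). I'll check the numbers.

```bash
python3 - <<'E'
from st import *
i=eyes.camera_info('wrist'); k=lambda u,v:np.array([u,v])/1.5625-.2
h=nest(atz(i,*k(540,228),.095)); a=nest(atz(i,*k(578,216),.094)); b=nest(atz(i,*k(578,238),.094)); c=nest(atz(i,*k(590,233),.126)); print(h,(a+b)/2-h,c-h)
blk(i,[((.043,.064),(788,95)),((-.043,.064),(635,95)),((-.043,-.064),(603,301)),((.043,-.064),(746,302))])
c,s=np.cos(SH[2]),np.sin(SH[2]); 
for x,y in((.043,.064),(-.043,.064),(-.043,-.064),(.043,-.064)):
    X,Y=x+.015,y-.008; print((proj(i,[SH[0]+c*X-s*Y,SH[1]+s*X+c*Y,.102])+.2)*1.5625)
E
```

```text
[-88.52973517 -15.12652307] [25.2617188   0.42102182] [19.53170988  2.81485504]
block [3.  0.4] yaw 0.027 peg_right gap -4.0 yb -37.6 peg_left gap -1.5 res [[-0.9, -1.5], [2.0, 1.4], [4.2, 1.1], [-5.4, -1.6]]
[783.67211963  95.53867162]
[636.22708645  95.58929802]
[602.7509238  301.67144257]
[729.93263682 301.72343949]
```

Both near corners match the home prediction within about 1 px. The far corners I read off were confused with the white rim, so I disregard them. The clamp is at about 0 rad. I'm handing in.

```bash
python3 -c "
from workcell import env
print(env.hand_in())"
```

```text
the job is handed in; nothing more can be done
None
```

The job is handed in with no verdict returned: by my measurements the block is home and the clamp fully in, but the wrist force during one press on the near edge reached about 16 N horizontally (about 21 N with its vertical part), so the 18 N limit on the block may have been passed.

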